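# Set out the printed sample set and close its nested pod

## Task

Set out the printed samples in this order: stand the blue pod in the orange base; put the orange lid over it, white grip bar crosswise to the base's white ears, fully down, and twist it a quarter turn either way until the bar lines up with the ears. Then lay the red gear half-way between the base and the green bowl, stand the violet rocket on the middle of the gear, and lay the yellow nut on the middle of the white plinth. Let go of everything and leave the amber jar and the black reel alone.

Things in the scene. Friction and masses are not known exactly. Their poses are not given: they have to be found in the camera images.
- base: Orange open shell base, fixed, mid-row; origin: centre of underside, on the desk. Foot 68 mm wide, 14 high (shoulder for the lid); neck 46 wide to 26 mm up; well 41 wide, floor 5 mm up. White ears (10 high) on the foot at own +y, -y, out to 43 mm. Top 4 mm of the neck: rim 54 wide within 40 degrees of each ear, gaps at own +x, -x pass the lid's teeth, which then turn freely under the rim (4 mm play).
- bowl: Green round bowl, fixed, 60 mm across, 28 mm high; origin: centre of its underside, on the desk. It stands 200 mm from the base, along the base's +y or -y, and stays empty.
- plinth: Round white plinth (disc), fixed, 64 mm across, 22 mm high, flat top; origin: centre of its underside, on the desk. It stands 200 mm from the base, on the side away from the bowl.
- pod_c (a point): Blue closed pod (small inner shell), loose, an upright cylinder 34 mm across and 46 mm high with bevelled ends, about 35 g; point at its centre, 23 mm above its underside. It stands in the base's well with 3.5 mm to spare all round and then stands out 25 mm above the rim.
- lid_c (a point): Orange lid, loose, 50 g: upturned cup 68 mm wide, 44 high (inside 62 wide, 40 deep), open below; on top a white grip bar 12 thick, 50 long, 23 high along own y. Point on its axis, half-way up, 33.5 mm above its lower rim. Two teeth inside the lower rim, below the bar's ends, reach in to 25.5 mm from the axis. Closed, it rests on the base's shoulder, own y along the base's y.
- gear_c (a point): Red gear wheel lying flat, loose, 52 mm across, 22 mm thick, flat top, about 50 g; point at its centre, 11 mm above its underside.
- rocket_c (a point): Violet toy rocket, loose, standing upright, 56 mm high, about 30 g: round foot 30 mm across and 5 mm high, straight body 22 mm across from 9 to 40 mm up, pointed nose above; point on its axis, half-way up, 28 mm above its underside.
- nut_c (a point): Yellow hexagon nut lying flat, loose, 36 mm across flats (41.5 mm across corners), 22 mm thick, solid but for a black dot that marks its bore, about 35 g; point at its centre, 11 mm above its underside. Two of its flats face its own +y and -y.
- gluejar_c (a point): Bystander: amber glass jar with black cap, 48 mm across, 70 mm high, standing; point at its centre. Leave alone.
- reel_c (a point): Bystander: small black reel of wire lying flat, 72 mm across, 30 mm high; point at its centre. Leave alone.
Things that resemble listed ones, but are neither listed nor needed, are in the scene too. What is shaped like the part that bears lid_c but turquoise is not meant.

How it is judged:
By the outcome, as a careful person would: the job done as asked, in the order asked, and still so for the second after the job is handed in, with the robot touching nothing.
It also fails if it takes over 120 s, if anything falls off the work surface, if the arm or the gripper's body presses on something with over 40 N, if the wrist force passes 120 N, or if a joint passes its speed limit or range.

## Robot

A 6-joint arm with a two-finger parallel gripper is mounted at the origin on the work surface. World frame = base frame: x ahead of the robot, y to its left, z up, the work surface at z = 0. Lengths are in m, angles in degrees, forces in N, time in s.
With the tool pointing down it reaches from about 0.375 to 0.75 m from the base axis. Payload 9 kg.
Tool frame: the origin (TCP) lies where the fingers leave the gripper's body, on its centre line; the fingertips stand 73 mm ahead of it and the grasp point (between the pads) lies 54 mm ahead of it (robot.tip_reach is the distance from the TCP to the fingertips, in m); z points along the fingers, y is the line along which they close (so a half turn about z gives the same grasp; the last joint's range is limited). The gripper opens to 85 mm and grips with 20 to 120 N. Pads are 22 mm wide; open, the fingers measure 114 mm over their backs; the gripper's body (76 mm by 85 mm) begins 54 mm behind the grasp point. The pads swing forward as they close: fully open they stand 13 mm farther back than shut.
Start: joints at [-88.161, 5.964, 5.575, 89.605, 0, 77.527], TCP at [0.148, -0.581, 0.304] pointing down, gripper open.
Joint ranges: [-171.21, 171.21], [-48.23, 106.86], [-62.78, 66.21], [-105.2, 120.99], [-86.42, 89.51], [-180, 180]. Speed limits (degrees/s): [127.2, 127.2, 147.25, 180, 180, 180].

## Interface

Orientations are given as [roll, pitch, yaw] about the fixed x, y, z axes, in that order (R = Rz(yaw) Ry(pitch) Rx(roll)).
In Python, from plant import robot gives the robot as it stands. Calls block until the motion is done:
- robot.move_pose(position, orientation): joint-space move of the TCP to a pose.
- robot.line_to(position, vel=0.15, rotation=None, guard=None): straight line of the TCP; rotation=None keeps the orientation; vel is the mean speed in m/s. With guard (N) it stops when the force on the tool has changed by that much, and returns True; else False.
- robot.goto_joints(angles): joint-space move.
- robot.set_gripper(opening): finger opening in m; the grip force is fixed at half the most; returns when the fingers have stopped.
- robot.pause(seconds).
- robot.ik(position, orientation): joint angles nearest the present ones, or None.
- robot.observe(): the state.
- robot.grab_frame(name): name is "scene" or "top" or "wrist"; returns the picture (400x640x3 uint8, blue, green, red); there is no depth.
- robot.get_calibration(name): a dict with "vertical_fov" (degrees; the focal length in pixels is half the picture's height over the tangent of half this angle, whatever the lens; pixels are square), "cx", "cy" (the principal point, pixels), "rvec" (rotation vector, rad) and "tvec" (3), from world to camera coordinates, as OpenCV has them. Camera axes: x right, y down, z forward; pixel columns grow to the right and rows downward; lengths in m; the calibration is good to about 2 mm. A picture is of the moment at which its call begins: read the wrist's pose just before it. get_calibration takes no time and is no camera call; for the wrist camera it gives the pose at the moment of the call.
A pose or a line that the arm cannot do raises robot.IKError and nothing moves.
- robot.job_done(): hands the job in; it is judged then, once.
The state is a dict: "time": time; "q": joint angles; "qvel": joint speeds; "joint_torque": joint torques, N m; "tool_pos": TCP position; "tcp_rot": TCP orientation; "ft_force": force on the tool from outside, world axes, zero at the start; "torque": the same for the moment, N m; "gripper_width": finger opening in m; "gripper_force": force on a finger pad.
Only numpy, scipy, OpenCV 4.12 (cv2) and the standard library are available. Lean on these libraries where they do the work, as an engineer would, in place of code of your own. Each camera call takes 0.05 s, during which the arm holds its last target. There are 200 camera calls.

## Working session

There is one attempt and no reset: what is moved stays moved. The work goes in short steps, each a Python script; the robot and the scene stay as the last script left them, time stands still between calls to the robot, and variables do not carry over. Pictures are saved under pics/ and viewed, at most 14 in all, crops included, and the job is handed in when it is done.

```bash
mkdir -p pics; ls; python3 - <<'E'
from plant import robot
import cv2
for n in("scene","top"):
    cv2.imwrite(f"pics/{n}0.png",robot.grab_frame(n)); print(n,robot.get_calibration(n))
print(robot.observe()["time"], robot.observe()["tcp_rot"], robot.get_calibration("wrist"))
E
```

```text
pics
scene {'vertical_fov': 56.37065999677551, 'cx': 318.2924848184584, 'cy': 200.46682634249478, 'rvec': array([ 2.35122023,  0.82432851, -0.30848896]), 'tvec': array([-0.48918458, -0.24235616,  1.15285633])}
top {'vertical_fov': 47.653539420008904, 'cx': 326.5070076631983, 'cy': 195.51097987220848, 'rvec': array([ 2.18700758, -2.12366956,  0.13353057]), 'tvec': array([-0.01220432,  0.62606514,  1.14398965])}
0.1 [-1.79935341e+02 -1.51044617e-02  1.43133359e+01] {'vertical_fov': 71.13320595230269, 'cx': 322.1611766443702, 'cy': 199.5765280822034, 'rvec': array([-2.31063795,  1.79418921,  0.23840352]), 'tvec': array([-0.59921012, -0.03372086,  0.37785643])}
```

View pics/top0.png

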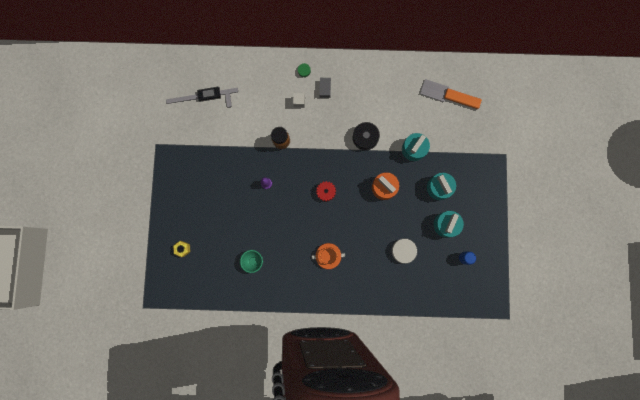

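View pics/scene0.png

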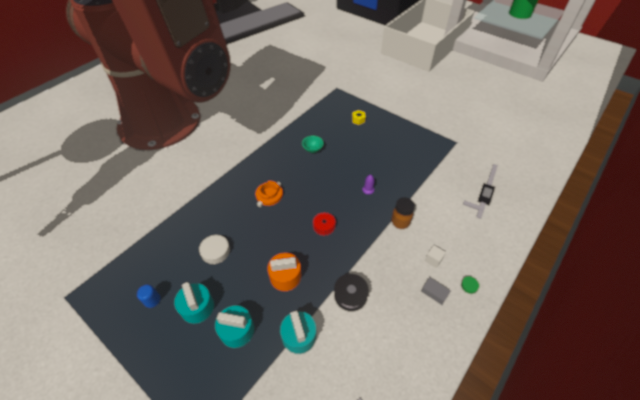

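Listed things in the top view: blue pod (469,258), orange lid (386,186), base (328,257), bowl (251,262), plinth (404,251), gear (326,191), rocket (266,184), nut (181,249), jar (280,138) and reel (366,136). Possible mix-ups are the turquoise lids at (416,146), (443,185) and (450,224), the green disc (304,70) for the bowl, and the white cube (299,100) for the plinth. I choose the orange lid at (386,186).

```bash
cat > h.py <<'E'
import numpy as np, cv2
from plant import robot
def cam(n):
    c=robot.get_calibration(n); f=200/np.tan(np.radians(c["vertical_fov"]/2))
    R=cv2.Rodrigues(np.array(c["rvec"],float))[0]; t=np.array(c["tvec"],float)
    return f,c["cx"],c["cy"],R,t
def world(c,u,v,z):
    f,cx,cy,R,t=c; o=-R.T@t; d=R.T@np.array([(u-cx)/f,(v-cy)/f,1.]); return (o+d*(z-o[2])/d[2])[:2]
def pix(c,p):
    f,cx,cy,R,t=c; q=R@np.array(p,float)+t; return f*q[0]/q[2]+cx,f*q[1]/q[2]+cy
def snap(n,name):
    c=cam(n); im=robot.grab_frame(n); cv2.imwrite(f"pics/{name}.png",im); return c,im
E
python3 - <<'E'
from h import *
c=cam("top")
for n,u,v,z in [("pod",469,258,.046),("lid",386,186,.06),("base",328,257,.02),("bowl",251,262,.028),("plinth",404,251,.022),("gear",326,191,.022),("rocket",266,184,.03),("nut",181,249,.022),("jar",280,138,.05),("reel",366,136,.03),("t1",416,146,.06),("t2",443,185,.06),("t3",450,224,.06)]:
    p=world(c,u,v,z); print(n,p.round(3),np.hypot(*p).round(3))
f,cx,cy,R,t=cam("wrist"); o=robot.observe(); print("wrist cam", -R.T@t, R, o["tool_pos"])
E
```

```text
pod [ 0.475 -0.362] 0.598
lid [ 0.653 -0.146] 0.669
base [ 0.467 -0.002] 0.467
bowl [0.448 0.197] 0.49
plinth [ 0.488 -0.2  ] 0.528
gear [0.64  0.008] 0.64
rocket [0.653 0.167] 0.674
nut [0.476 0.382] 0.611
jar [0.774 0.133] 0.785
reel [ 0.791 -0.095] 0.797
t1 [ 0.76  -0.223] 0.792
t2 [ 0.66  -0.293] 0.722
t3 [ 0.56 -0.31] 0.64
wrist cam [ 0.21194651 -0.56477508  0.37292511] [[ 0.24755306 -0.96887357 -0.00121615]
 [-0.93557214 -0.23937024  0.25962792]
 [-0.25183774 -0.06313389 -0.96570796]] [ 0.14833657 -0.58115576  0.30322156]
```

```bash
python3 - <<'E'
from h import *
import pickle
for i,p in enumerate([(.50,-.20,.27),(.50,.18,.27)]):
    robot.move_pose(p,[180,0,0]); robot.pause(.3)
    c,im=snap("wrist",f"w{i}"); pickle.dump(c,open(f"w{i}.pkl","wb"))
print(robot.observe()["time"],robot.observe()["q"])
E
```

```text
7.2583 [ 5.68104041e+00 -6.28834678e+00 -1.01834523e+01  8.61078392e+01
 -3.83179134e-04 -1.74311983e+02]
```

View pics/w0.png

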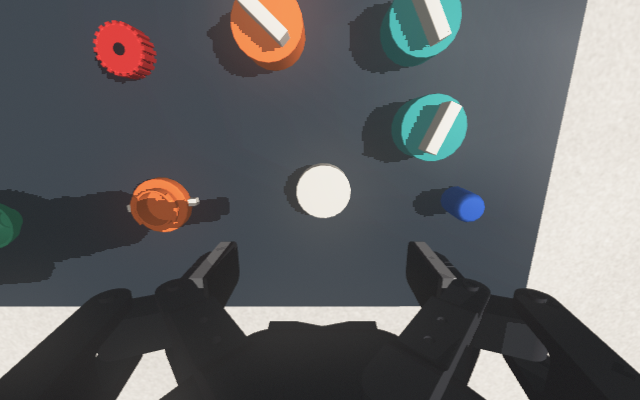

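View pics/w1.png

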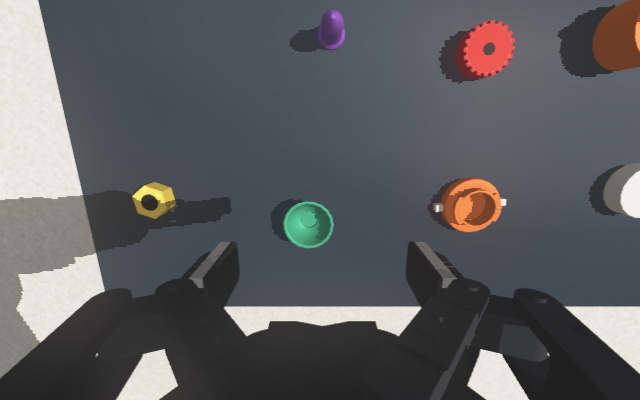

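Both wrist views match the top view. In w0: pod top (470,207), plinth (323,191), base (161,205), gear bore (119,48), lid (268,25, cut off at the edge). In w1: nut bore (150,202), bowl (308,225), rocket foot (332,45), base (471,205), gear bore (489,48). I'll refine these on rectified patches.

```bash
cat >> h.py <<'E'
S=2000. # px per m
def rect(c,im,ctr,z,half=.06):
    """top-down patch of plane z: column=(y decreasing), row=(x decreasing)"""
    x,y=ctr; w=[(x+half,y+half),(x+half,y-half),(x-half,y-half),(x-half,y+half)]; n=2*half*S
    H=cv2.getPerspectiveTransform(np.float32([pix(c,(*p,z)) for p in w]),np.float32([(0,0),(n,0),(n,n),(0,n)]))
    return cv2.warpPerspective(im,H,(int(n),int(n)),flags=cv2.INTER_CUBIC)
def w2p(p,ctr,half=.06): return ((ctr[1]+half-p[1])*S,(ctr[0]+half-p[0])*S)
def p2w(u,v,ctr,half=.06): return np.array([ctr[0]+half-v/S,ctr[1]+half-u/S])
def circ(r,ctr,rad,half=.06,p2=12):
    g=cv2.GaussianBlur(r.max(2) ,(5,5),0)
    h=cv2.HoughCircles(g,cv2.HOUGH_GRADIENT_ALT if False else cv2.HOUGH_GRADIENT,1,20,param1=80,param2=p2,minRadius=int(rad*S-2),maxRadius=int(rad*S+2))
    if h is None: return None
    u,v,q=h[0][0]; cv2.circle(r,(int(u),int(v)),int(q),(255,0,255),1); cv2.circle(r,(int(u),int(v)),2,(255,0,255),-1)
    return p2w(u,v,ctr,half)
E
python3 - <<'E'
from h import *
import pickle
c=[pickle.load(open(f"w{i}.pkl","rb")) for i in(0,1)]; im=[cv2.imread(f"pics/w{i}.png") for i in(0,1)]
T=[]
for n,i,u,v,z,rad in [("pod",0,470,207,.046,.0165),("plinth",0,323,191,.022,.032),("base",0,161,203,.026,.027),("base",1,471,203,.026,.027),("bowl",1,308,225,.028,.030),("gear",0,119,48,.022,.0255),("gear",1,489,48,.022,.0255),("nut",1,150,202,.022,.018),("rocketfoot",1,332,45,.005,.015),("lid",0,268,22,.044,.034)]:
    a=world(c[i],u,v,z); r=rect(c[i],im[i],a,z); p=circ(r,a,rad)
    print(n,i,a.round(4),None if p is None else p.round(4)); cv2.putText(r,n+str(i),(3,15),0,.5,(255,255,255),1); T.append(r[40:200,40:200])
cv2.imwrite("pics/m0.png",np.vstack([np.hstack(T[:5]),np.hstack(T[5:])]))
E
```

```text
pod 0 [ 0.478  -0.3621] [ 0.4768 -0.3673]
plinth 0 [ 0.4904 -0.2012] [ 0.4901 -0.2014]
base 0 [ 0.477  -0.0124] [ 0.4688 -0.0081]
base 1 [0.4771 0.0067] [0.4769 0.0005]
bowl 1 [0.4506 0.1969] [0.4514 0.1967]
gear 0 [0.6412 0.0083] None
gear 1 [0.6413 0.009 ] None
nut 1 [0.4771 0.3832] None
rocketfoot 1 [0.6483 0.1696] [0.6585 0.1709]
lid 0 [ 0.6579 -0.1496] [ 0.6582 -0.1473]
```

View pics/m0.png

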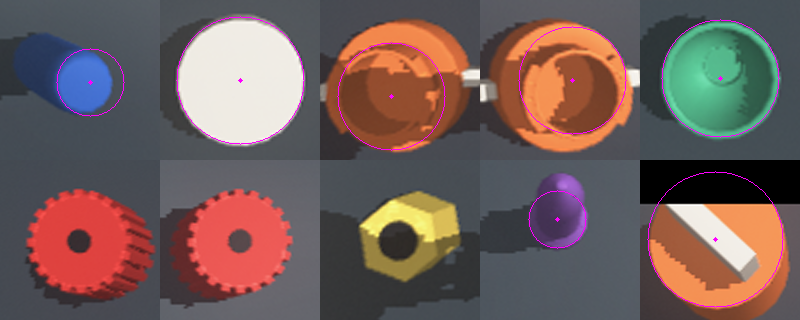

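```bash
python3 - <<'E'
from h import *
import pickle
D={}
for n,p,yaw in [("rocket",(.655,.169,.22),0),("base",(.4707,-.0023,.2),5.5),("baseR",(.4707,-.0023,.2),185.5),("lid",(.655,-.147,.25),180),("pod",(.476,-.364,.22),31)]:
    robot.move_pose(p,[180,0,yaw]); robot.pause(.2)
    D[n]=snap("wrist","c_"+n)
pickle.dump(D,open("c.pkl","wb")); print(robot.observe()["time"],robot.observe()["q"])
T=[]
for n,a,z in [("rocket",(.655,.169),.028),("base",(.4707,-.0023),.026),("baseR",(.4707,-.0023),.026),("lid",(.655,-.147),.067),("lid",(.655,-.147),.044),("pod",(.476,-.364),.046)]:
    r=rect(*D[n],a,z); cv2.drawMarker(r,(120,120),(255,0,255),0,10); cv2.putText(r,n,(3,15),0,.5,(255,255,255),1); T.append(r)
cv2.imwrite("pics/m1.png",np.vstack([np.hstack(T[:3]),np.hstack(T[3:])]))
E
```

```text
19.4583 [-4.98691690e+01  5.84721437e+00 -3.26473216e+00  8.08898374e+01
 -6.95487225e-04  9.90895892e+01]
```

View pics/m1.png

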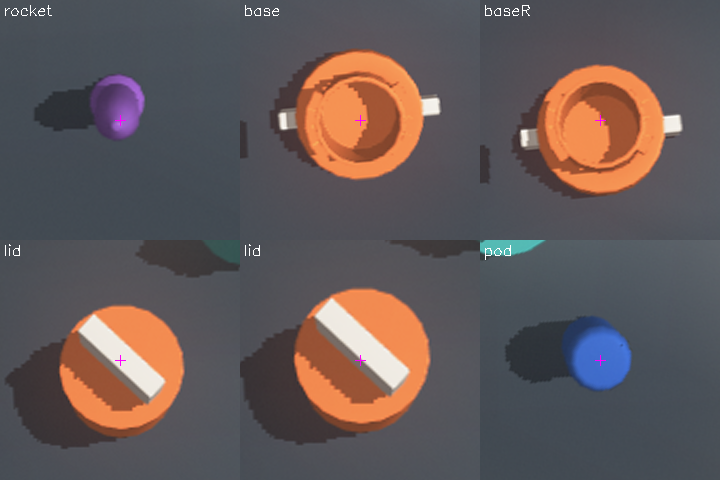

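The crosses mark my first guesses. The base well centre is near (360,118) with yaw 5.5 but (600,125) with yaw 185.5, so the camera has a bias of about 1.7 mm along tool x, which I'll cancel. The lid's bar runs from upper left to lower right, and the pod top is close to its cross. Now to fit these.

```bash
python3 - <<'E'
from h import *
import pickle
D=pickle.load(open("c.pkl","rb")); T=[]
def show(r): T.append(r)
def blob(r,m):
    cs=cv2.findContours(m,0,cv2.CHAIN_APPROX_NONE)[0]; return max(cs,key=cv2.contourArea)
B=(.4707,-.0023); bm=[]
for n in("base","baseR"):
    r=rect(*D[n],B,.026); p=circ(r,B,.0205); show(r)
    # ears: white blobs at z=.010
    e=rect(*D[n],B,.010); hs=cv2.cvtColor(e,cv2.COLOR_BGR2HSV); m=((hs[...,1]<60)&(hs[...,2]>150)).astype(np.uint8)
    k,_,st,ce=cv2.connectedComponentsWithStats(m); q=[p2w(*ce[i],B) for i in np.argsort(-st[1:,4])[:2]+1]
    d=q[0]-q[1]; d=d*np.sign(d[1]); print(n,p,"ears",np.degrees(np.arctan2(d[1],d[0])),(q[0]+q[1])/2)
    bm.append(p)
L=(.655,-.147); r=rect(*D["lid"],L,.044); hs=cv2.cvtColor(r,cv2.COLOR_BGR2HSV)
print("lid rim",circ(r,L,.034)); show(r)
r=rect(*D["lid"],L,.067); hs=cv2.cvtColor(r,cv2.COLOR_BGR2HSV); k=blob(r,((hs[...,1]<40)&(hs[...,2]>195)).astype(np.uint8))
b=cv2.minAreaRect(k); cv2.drawContours(r,[np.intp(cv2.boxPoints(b))],0,(255,0,255),1); show(r)
bp=cv2.boxPoints(b); d=max([bp[1]-bp[0],bp[2]-bp[1]],key=np.linalg.norm); print("bar",p2w(*b[0],L),np.array(b[1])/S,"dir",np.degrees(np.arctan2(-d[0],-d[1]))%180)
P=(.476,-.364); r=rect(*D["pod"],P,.046); print("pod",circ(r,P,.016,p2=8)); show(r)
R=(.655,.169); r=rect(*D["rocket"],R,.005); print("rocket foot",circ(r,R,.015,p2=8)); show(r)
cv2.imwrite("pics/m2.png",np.vstack([np.hstack(T[:3]),np.hstack(T[3:])]))
print("mean base",np.mean(bm,0),"bias",(bm[0]-bm[1])/2)
E
```

```text
base [ 0.46995002 -0.00255   ] ears 95.63640410646131 [ 0.47002163 -0.00188807]
baseR [ 0.46995002 -0.00205   ] ears 95.5504465473134 [ 0.46937503 -0.00167225]
lid rim [ 0.65674996 -0.14774999]
bar [ 0.65707827 -0.14795687] [0.04923183 0.01119162] dir 47.290604
pod [ 0.47725 -0.36325]
rocket foot [0.65875 0.17025]
mean base [ 0.46995002 -0.0023    ] bias [ 0.      -0.00025]
```

View pics/m2.png

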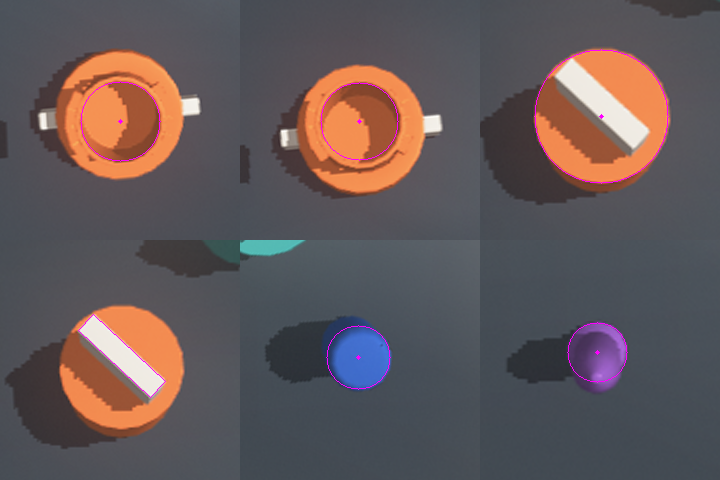

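```bash
python3 - <<'E'
from h import *
o=lambda:(lambda s:(round(s["time"],2),np.round(s["tool_pos"],4),round(s["gripper_width"],4),round(s["gripper_force"],1),np.round(s["ft_force"],1)))(robot.observe())
P=(.4772,-.3635); B=(.4700,-.0022)
robot.set_gripper(.065)
robot.line_to((*P,.22)); print(robot.line_to((*P,.096),vel=.12,guard=8))
robot.set_gripper(0); print(o())
robot.line_to((*P,.2),vel=.2); robot.move_pose((*B,.2),[180,0,5.6]); 
robot.line_to((*B,.125),vel=.15); print(robot.line_to((*B,.1025),vel=.04,guard=6),o())
robot.set_gripper(.055); robot.line_to((*B,.2),vel=.2); robot.pause(.2)
c,im=snap("wrist","after_pod"); r=rect(c,im,B,.051,.06); print(circ(r,B,.016,p2=8)); cv2.imwrite("pics/m3.png",cv2.resize(r,None,fx=1.5,fy=1.5)); print(o())
E
```

```text
False
(21.63, array([ 0.4775, -0.3639,  0.097 ]), 0.0314, 59.8, array([-1.9,  2.1,  5.7]))
True (24.89, array([ 0.4696, -0.002 ,  0.1019]), 0.0314, 60.0, array([-0. ,  0.7,  5.1]))
[ 0.46975 -0.00145]
(26.13, array([ 0.4694, -0.002 ,  0.1987]), 0.0545, 0.0, array([-0.1,  0.2, -0.4]))
```

View pics/m3.png

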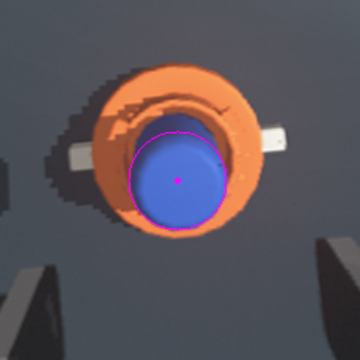

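The pod stands in the well, with its top at about (178,181) on the crop and inside the neck. Next the lid.

```bash
cat >> h.py <<'E'
def o():
    s=robot.observe(); return (round(s["time"],2),np.round(s["tool_pos"],4),round(s["gripper_width"],4),round(s["gripper_force"],1),np.round(s["ft_force"],1),np.round(s["torque"],2),round(s["q"][5],1))
E
python3 - <<'E'
from h import *
L=(.6569,-.1478); B=(.4703,-.0022)
robot.move_pose((*L,.2),[180,0,47.3]); print(robot.line_to((*L,.1205),vel=.12,guard=8),o())
robot.set_gripper(0); print(o())
robot.line_to((*L,.23),vel=.2); robot.move_pose((*B,.23),[180,0,5.6])
robot.line_to((*B,.165),vel=.15); print(o()); print(robot.line_to((*B,.1325),vel=.04,guard=8),o())
c,im=snap("wrist","lid_on"); s=robot.grab_frame("scene"); 
cv2.imwrite("pics/m4.png",np.hstack([cv2.resize(im[100:400,120:520],(400,300)),cv2.resize(s[150:240,210:330],(400,300))]))
E
```

```text
False (27.89, array([ 0.6573, -0.1479,  0.1215]), 0.055, 0.0, array([-0.3, -1.1,  0.1]), array([ 0.05,  0.02, -0.03]), np.float64(108.9))
(28.36, array([ 0.6574, -0.148 ,  0.1213]), 0.0108, 60.2, array([0.5, 0.1, 4.5]), array([ 0.06, -0.03, -0.04]), np.float64(108.9))
(30.58, array([ 0.4707, -0.0025,  0.1655]), 0.0105, 59.5, array([ 0.5, -0.2, -0.1]), array([ 0.  , -0.03, -0.01]), np.float64(158.1))
True (31.28, array([ 0.4699, -0.0021,  0.1352]), 0.0106, 60.4, array([-1.3, -0.3,  5.5]), array([ 0.12,  0.31, -0.02]), np.float64(158.1))
```

View pics/m4.png

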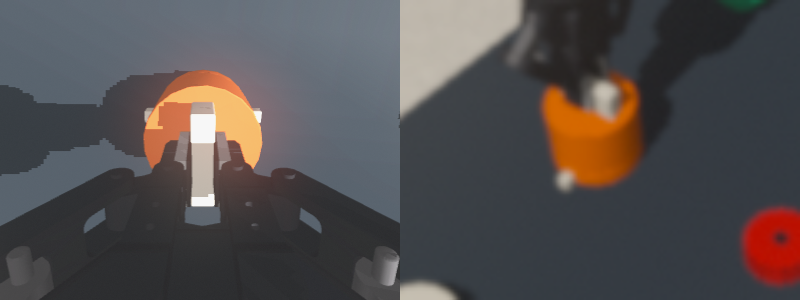

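The bar is crosswise to the ears. The TCP is 13.9 mm higher than at the pick, so the lid is fully down on the 14 mm shoulder. Now the quarter turn.

```bash
python3 - <<'E'
from h import *
s=robot.observe(); print(s["tcp_rot"])
p=s["tool_pos"]; print(np.round(s["q"],1))
for y in (35.6,65.6,95.6):
    robot.move_pose((.4703,-.0022,.1345),[180,0,y]); print(o(),np.round(robot.observe()["tcp_rot"],1))
robot.set_gripper(.05); print(o())
robot.line_to((.4703,-.0022,.22),vel=.2); robot.pause(.2)
c,im=snap("wrist","turned"); 
B=(.4700,-.0022); T=[rect(c,im,B,z) for z in(.081,.058)]
r=T[0]; hs=cv2.cvtColor(r,cv2.COLOR_BGR2HSV); m=((hs[...,1]<40)&(hs[...,2]>195)).astype(np.uint8)
k=max(cv2.findContours(m,0,cv2.CHAIN_APPROX_NONE)[0],key=cv2.contourArea); b=cv2.minAreaRect(k); bp=cv2.boxPoints(b); d=max([bp[1]-bp[0],bp[2]-bp[1]],key=np.linalg.norm)
print("bar",p2w(*b[0],B),np.array(b[1])/S,np.degrees(np.arctan2(-d[0],-d[1]))%180, "lid",circ(T[1],B,.034))
s=robot.grab_frame("scene"); cv2.imwrite("pics/m5.png",np.hstack([T[0],T[1],cv2.resize(s[150:240,210:330],(320,240))]))
E
```

```text
[-1.79987762e+02  5.60389534e-02  5.60262773e+00]
[-16.3 -15.1 -32.1  73.1  -0.  158.1]
(31.95, array([ 0.4709, -0.0024,  0.1352]), 0.0103, 60.5, array([-0.4,  0.1,  6.8]), array([0.1 , 0.02, 0.09]), np.float64(128.1)) [ 1.799e+02 -1.000e-01  3.560e+01]
(32.52, array([ 0.4709, -0.0024,  0.1352]), 0.0103, 60.5, array([-0.4,  1.3,  6.8]), array([0.09, 0.06, 0.11]), np.float64(98.1)) [179.9  -0.   65.6]
(33.08, array([ 0.4709, -0.0024,  0.1352]), 0.011, 60.5, array([0.3, 0.1, 7.6]), array([-0.01,  0.11,  0.07]), np.float64(68.1)) [179.9   0.   95.6]
(33.54, array([ 0.4702, -0.0022,  0.1343]), 0.05, 0.0, array([ 0.7, -0.7, -0.2]), array([0.02, 0.01, 0.04]), np.float64(68.1))
bar [ 0.47118505 -0.00177886] [0.01123782 0.0489648 ] 95.52754 lid [ 0.47174996 -0.00245   ]
```

View pics/m5.png

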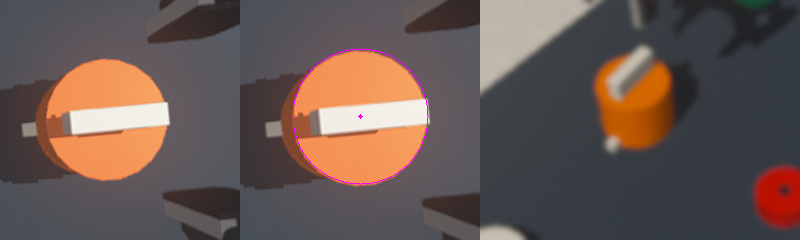

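The lid is closed: the bar is at 95.5° against ears at 95.6°, centred and released. Now the gear.

```bash
python3 - <<'E'
from h import *
G=(.6413,.0087); M=(.4607,.0973)
robot.set_gripper(.075); robot.move_pose((*G,.16),[180,0,95.6]); print(robot.line_to((*G,.076),vel=.12,guard=8),o())
robot.set_gripper(0); print(o())
robot.line_to((*G,.19),vel=.2); robot.move_pose((*M,.19),[180,0,95.6])
print(robot.line_to((*M,.085),vel=.15,guard=15)); print(robot.line_to((*M,.0745),vel=.03,guard=5),o())
robot.set_gripper(.07); robot.line_to((*M,.2),vel=.2); robot.pause(.2)
c,im=snap("wrist","gear1"); r=rect(c,im,M,.022)
hs=cv2.cvtColor(r,cv2.COLOR_BGR2HSV); m=((hs[...,2]<110)&(np.hypot(*(np.indices(r.shape[:2])-120))<24)).astype(np.uint8)
k=max(cv2.findContours(m,0,1)[0],key=cv2.contourArea); print("bore",p2w(*cv2.minEnclosingCircle(k)[0],M)); cv2.drawContours(r,[k],0,(255,0,255),1); cv2.circle(r,(120,120),52,(0,255,0),1)
robot.set_gripper(.055); R=(.6588,.1702)
robot.move_pose((*R,.2),[180,0,95.6]); robot.pause(.2)
c,im=snap("wrist","rocket2"); r2=rect(c,im,R,.005); print(circ(r2,R,.015,p2=8)); r3=rect(c,im,R,.054); cv2.drawMarker(r3,(120,120),(0,255,0),0,8)
cv2.imwrite("pics/m6.png",np.hstack([r,r2,r3])); print(o())
E
```

```text
False (36.4, array([0.6418, 0.0086, 0.0771]), 0.0751, 0.0, array([ 0. ,  0.6, -0.2]), array([ 0.01, -0.  , -0.05]), np.float64(73.5))
(36.74, array([0.6423, 0.0085, 0.0777]), 0.0499, 62.7, array([-0.8,  0.2,  6.9]), array([0.08, 0.15, 0.01]), np.float64(73.5))
False
True (39.46, array([0.4616, 0.0972, 0.0776]), 0.0496, 62.5, array([-0. ,  0.5,  5.8]), array([-0.  ,  0.26, -0.02]), np.float64(80.3))
bore [0.4617     0.09789091]
[0.65855 0.17095]
(42.24, array([0.6584, 0.1698, 0.2009]), 0.0548, 0.0, array([ 0.7, -0.6,  1. ]), array([-0.02, -0.  ,  0.01]), np.float64(87.9))
```

View pics/m6.png

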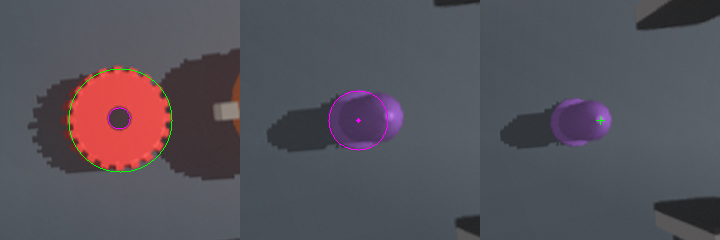

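The gear bore is at (.4617,.0979), about 1 mm from the midpoint. The rocket's foot is confirmed at (.6587,.1706).

```bash
python3 - <<'E'
from h import *
R=(.6585,.1706); M=(.4615,.0980)
print(robot.line_to((*R,.081),vel=.12,guard=8)); robot.set_gripper(0); print(o()); z0=robot.observe()["tool_pos"][2]
robot.line_to((*R,.2),vel=.2); robot.move_pose((*M,.2),[180,0,95.6]); robot.line_to((*M,.118),vel=.15)
print(robot.line_to((*M,.0995),vel=.03,guard=4),o(), z0)
robot.set_gripper(.05); robot.line_to((*M,.22),vel=.15); robot.pause(.2)
c,im=snap("wrist","rk"); r=rect(c,im,M,.027); print("foot",circ(r,M,.015,p2=8))
N=(.4771,.3832); robot.set_gripper(.065); robot.move_pose((*N,.2),[180,0,0]); robot.pause(.2)
c,im=snap("wrist","nut"); r2=rect(c,im,N,.022); 
hs=cv2.cvtColor(r2,cv2.COLOR_BGR2HSV); m=((hs[...,2]<90)&(np.hypot(*(np.indices(r2.shape[:2])-120))<26)).astype(np.uint8)
k=max(cv2.findContours(m,0,1)[0],key=cv2.contourArea); print("bore",p2w(*cv2.minEnclosingCircle(k)[0],N),cv2.minEnclosingCircle(k)[1]/S)
cv2.imwrite("pics/m7.png",cv2.resize(np.hstack([r,r2]),None,fx=1.6,fy=1.6)); print(o())
E
```

```text
False
(43.78, array([0.6591, 0.1706, 0.0819]), 0.0206, 57.8, array([-0.3, -0. ,  5.8]), array([ 0.  , -0.05,  0.02]), np.float64(87.9))
True (46.6, array([0.4617, 0.098 , 0.1038]), 0.0204, 58.0, array([-1.3, -0.2,  5.8]), array([-0.  ,  0.19, -0.02]), np.float64(80.4)) 0.08190250372665861
foot [0.46125 0.09925]
bore [0.47699118 0.38435784] 0.009427352905273438
(52.12, array([0.4771, 0.3831, 0.2   ]), 0.0651, 0.0, array([-0.7,  1.3, -0. ]), array([0.03, 0.01, 0.04]), np.float64(-153.5))
```

View pics/m7.png

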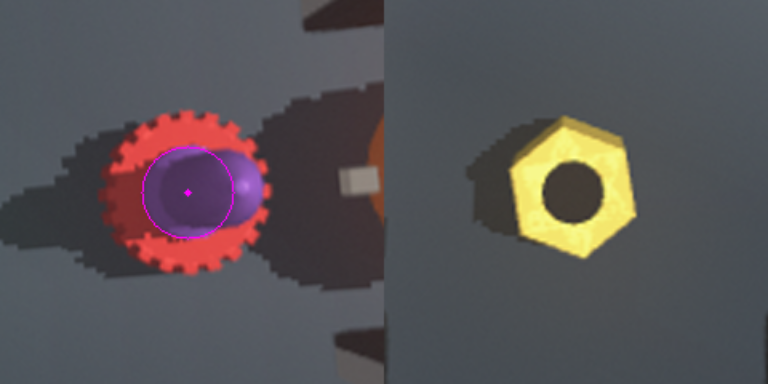

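The rocket stands in the middle of the gear. On the right of the crop, the nut's bore is at (572,191) and its corners give a yaw of about 11.3°.

```bash
python3 - <<'E'
from h import *
N=(.4773,.3842); P=(.4896,-.2013)
robot.move_pose((*N,.15),[180,0,-168.7]); print(robot.line_to((*N,.077),vel=.12,guard=8)); robot.set_gripper(0); print(o()); z0=robot.observe()["tool_pos"][2]
robot.line_to((*N,.22),vel=.2); robot.move_pose((*P,.22),[180,0,-168.7]); robot.line_to((*P,.115),vel=.15)
print(robot.line_to((*P,.0965),vel=.03,guard=4),o(),z0)
robot.set_gripper(.06); robot.line_to((*P,.22),vel=.15); robot.pause(.2)
c,im=snap("wrist","nutP"); r=rect(c,im,P,.022); r2=rect(c,im,P,.044); print("plinth",circ(r,P,.032))
hs=cv2.cvtColor(r2,cv2.COLOR_BGR2HSV); m=((hs[...,2]<90)&(np.hypot(*(np.indices(r.shape[:2])-120))<26)).astype(np.uint8)
k=max(cv2.findContours(m,0,1)[0],key=cv2.contourArea); print("bore",p2w(*cv2.minEnclosingCircle(k)[0],P))
robot.move_pose((.40,-.35,.3),[180,0,-168.7])
t=robot.grab_frame("top"); cv2.imwrite("pics/top1.png",t)
a=cv2.resize(t[110:310,150:510],(720,400)); cv2.imwrite("pics/m8.png",np.vstack([np.hstack([cv2.resize(x,(180,180)) for x in(r,r2)]+[cv2.resize(robot.grab_frame("scene")[80:360,50:480],(360,180))]),a])); print(o())
E
```

```text
False
(55.74, array([0.4781, 0.3846, 0.0784]), 0.0344, 60.6, array([-0.7, -0.9,  5.1]), array([-0.02,  0.12,  0.01]), np.float64(15.3))
True (60.07, array([ 0.4896, -0.2013,  0.1004]), 0.0348, 60.6, array([-1.3,  0.1,  6. ]), array([ 0.23,  0.29, -0.04]), np.float64(-47.8)) 0.07844036012879248
plinth [ 0.48935002 -0.20154999]
bore [ 0.48877529 -0.20132586]
(62.52, array([ 0.4007, -0.3486,  0.299 ]), 0.0599, 0.0, array([ 0.5, -1. , -0.4]), array([ 0.03, -0.01, -0.03]), np.float64(-66.6))
```

View pics/m8.png

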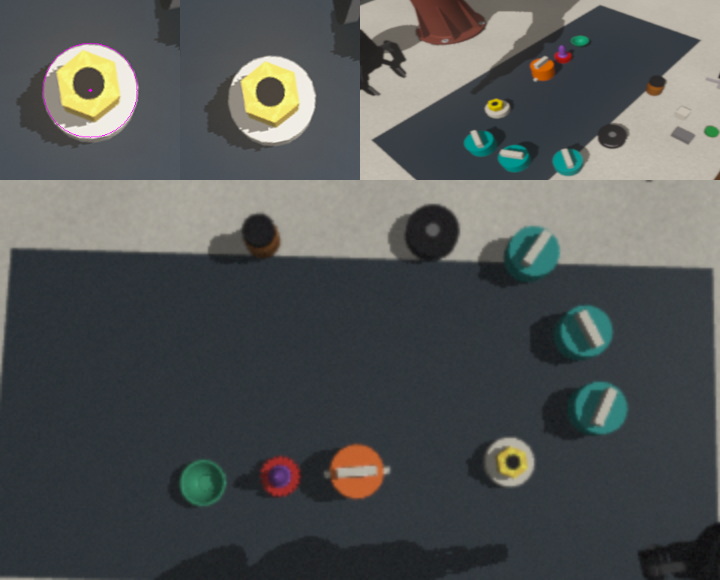

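Everything is in place: bowl (203,483), rocket on the gear (280,477), closed lid with its bar along the ears (357,471), nut centred on the plinth (510,462). The jar and reel have not moved.

```bash
python3 -c "
from plant import robot
print(robot.job_done())"
```

```text
the job is handed in; nothing more can be done
None
```

The job is handed in, done in the order asked at about 63 s on the robot's clock: pod in the base, lid closed and lined up with the ears, gear about 1 mm from half-way, rocket on the gear, nut on the plinth, jar and reel untouched.

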